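# Seat the drive in its hot-swap dock

### The arm

A 6-joint arm with a two-finger parallel gripper is mounted at the origin on a cart in front of the work surface, level with it; the furniture and walls round the work are solid. World frame = base frame: x ahead of the robot, y to its left, z up, the work surface at z = 0. Lengths are in mm, angles in rad, forces in N, time in s.
With the tool pointing down it reaches from about 325 to 850 mm from the base axis. Payload 4.4 kg.
Tool frame: the origin (TCP) lies midway between the tips of the shut fingers; the grasp point (between the pads) lies 19 mm behind it; z points along the fingers, y is the line along which they close (so a half turn about z gives the same grasp; the last joint's range is limited). The gripper opens to 94 mm and grips with 3 to 60 N. Pads are 16 mm wide; open, the fingers measure 119 mm over their backs; the gripper's body (75 mm by 177 mm) begins 78 mm behind the grasp point.
Start: joints at [-1.419, 0.207, 1.542, -0, 1.393, -0.15], TCP at [171.449, -548.846, 205.447] pointing down, gripper open.
Joint ranges: [-2.73, 2.73], [-0.86, 2.22], [0.23, 2.46], [-1.11, 4.25], [0.08, 2.63], [-2.82, 2.82]. Speed limits (rad/s): [2.79, 2.79, 3.14, 3.14, 3.14, 3.14].

### API

Orientations are given as a unit quaternion [x, y, z, w].
In Python, from station import manip gives the robot as it stands.
- The arm moves only by the tool arm_command, never from a script. Its argument "plan" is a list of rows, each an object of numbers: "tx", "ty", "tz": the shift along the tool's x, y, z in cm; "turn": the turn about the tool's z in degrees. In form: [{"tx": .., "ty": .., "tz": .., "turn": ..}, ...]. A call has 1 to 20 rows; each row is the pose to reach, as a shift and turn from the pose commanded when the call began, along the tool's axes at that moment; what a row does not reach only later rows make up. A row lasts 1/12 s, in which the tool goes at most 41.7 mm and 7.16 degrees, less where a joint would pass 70% of its speed; a pose out of reach is approached as far as the arm can. A call with a gripper value outside its range is refused whole. "fingers" is the finger opening in cm, from 0 to 9.4, set as the call begins (left out, the last holds). The fingers move at their own pace and stop on an object; "grip_force" is the grip in N (left out, the last holds). Time passes only in rows, so rows that repeat a pose let the fingers close. It gives the time, the measured TCP pose, the force, the opening and the grip force at its end, in the units of the state.
- manip.observe(): the state, without advancing time (a new reading comes with each control period).
- manip.read_camera(name): name is "scene" or "top" or "wrist"; returns a dict with "image" (384x512x3 uint8, blue, green, red), "fx", "fy", "cx", "cy" (pixels), "k1" (the pictures are not rectified: a ray, as slopes to the right and down, at radius r is drawn at 1 + k1 r^2 times it, then the intrinsics apply), "world_from_camera" (4x4, takes a point from camera to world coordinates). Camera axes: x right, y up, looking along -z (the intrinsics and any distortion apply to the point x, -y, -z); pixel columns grow to the right and rows downward; lengths in mm; the calibration is good to about 2 mm. A picture is of the moment at which its call begins. There is no depth.
- manip.finish_job(): hands the job in; it is judged then, once.
Trained networks look in a picture, given as the dict that the camera call returned (one of the last four; its "shot" number tells which), for a name from the list of things; names that differ only in an ending like _2 or _b are one class to them, and where a whole thing is asked for, a point or a joint stands for the part that bears it (a point fixed in the world has none). Each returns a list of dicts, best first, with "conf" (0 to 1); they miss things now and then, are a little off and sometimes report something else, mostly with a low value. They report only what shows in the picture. A call takes as long as a camera call.
- manip.find_in(picture, query): "extent" ([centre column, centre row, width, height] in pixels, round what is visible of it).
- manip.masks_of(picture, query): "pixels" (384x512 bool, what is visible of it) and "extent" ([centre column, centre row, width, height] in pixels, round what is visible of it).
- manip.pinpoint(picture, query): "position" ([column, row] in pixels: a listed point, or the origin of a listed thing).
The state is a dict: "t": time; "joint_pos": joint angles; "joint_velocities": joint speeds; "joint_efforts": joint torques, N m; "eef_pos": TCP position; "eef_rot": TCP orientation; "wrist_force": force on the tool from outside, world axes, zero at the start; "moment": the same for the moment, N m; "finger_gap": finger opening in mm; "gripper_force": force on a finger pad.
Only numpy, scipy, OpenCV 4.12 (cv2) and the standard library are available. Lean on these libraries where they do the work, as an engineer would, in place of code of your own. Each camera call takes 0.05 s, during which the arm holds its last target. There are 200 camera calls.

### The job

One of the two drive docks has a drive in its pulled-out tray; the other tray is empty. With the fingertips, push the loaded tray in by the block on its front, keeping its lever swung out, until it meets the plug or is home, then swing the lever shut so that it lies flush across the front and locks the tray fully home. Leave the empty tray and its lever out as they are, do not touch the drive itself, lift nothing, and leave the things lying about where they are.

Things in the scene. Friction and masses are not known exactly. Their poses are not given: they have to be found in the camera images.
- dock1: drive dock with the loaded tray, fixed to the desk beside a like one (left/right varies): aluminium box 150 mm deep (x), 120 wide (y), 50 high, open in front. Origin: centre of its underside, at mat height; +x into the dock, away from its front; +y left as you face the front. Front plane x = -75 mm. Its tray carries a dark drive, seen from above behind the tray's front
- dock1_tray (a joint): how far dock1's tray is out, m: 0 fully home, front flush with the dock's front plane; grows as it comes out along the dock's -x; stops at 0 and 0.075. Slides with about 1.5 N of friction; 6 mm from home it meets the plug, which resists with about 8 N more over those 6 mm and does not spring back
- dock1_tray_front (a point): centre of the front face of the black push block at the left end of the tray's front, beside the lever: the place to push. Block 26 mm wide, 32 mm high (9 to 41 mm above the mat). Moves with the tray; the face looks along the dock's -x, at the dock's y = +34.5 mm
- dock1_lever (a joint): angle of dock1's lever, rad: 0 shut, flush across the tray's front; grows as its tip swings out, counter-clockwise from above; stops at 0 and 1.45; stays where left (0.06 N m friction). Over 1.1 its hook toe, past the hinge, clears the lip at the dock's mouth; shut with the tray within 10 mm of home, the toe catches the lip and draws the tray home; shut earlier, it blocks the tray
- dock1_lever_hinge (a point): upright hinge axis of dock1's lever, 25 mm above the mat, at the right end of the tray's front: 38.5 mm right of the dock's middle, 7.8 mm behind the plane of the push block's face. Moves with the tray, axes as the dock's
- dock1_lever_tip (a point): middle of the tip edge of the lever's outer face. The lever is a flat grey bar 24 mm high (13 to 37 mm above the mat), 58 mm from hinge to tip, its outer face 7.4 mm outward of the hinge axis. Axes turn with the lever: +y from hinge to tip, -x outward from the outer face, +x the way to push it shut
- dock2: the like dock beside it, same sizes and axes; its tray is pulled out too but empty: bare steel floor seen from above. To be left as it is
- dock2_tray (a joint): the same for dock2's empty tray, m out
- dock2_tray_front (a point): the same push block face on dock2's empty tray
- dock2_lever (a joint): the same for dock2's lever, rad
- dock2_lever_hinge (a point): the same hinge point on dock2
- dock2_lever_tip (a point): the same tip of dock2's lever
- drive1: the dark drive in dock1's tray, 100x70x7 mm, screwed in; origin at the centre of its underside. Not to be touched.
- spare_drive: silver 2.5 inch drive, 101x70x7 mm, lying loose on the desk mat; a bystander. Origin: centre of its underside
- tweezers: steel tweezers, 132x12x10 mm, lying on the mat just right of the docks; a bystander. Origin: centre of its underside
- screw_cup: paper cup of screws, 67 mm wide and 65 mm high, standing right of the docks; a bystander. Origin: centre of its underside
- stick: blue USB stick, 54x18x8 mm, lying near the front edge; a bystander. Origin: centre of its underside
- spudger: dark blue plastic prying stick, 130x10x8 mm, lying on the mat to the right; a bystander. Origin: centre of its underside

How it is judged:
By the outcome, as a careful person would: the job done as asked, in the order asked, and still so for the second after the job is handed in, with the robot touching nothing.
It also fails if it takes over 48 s, if anything falls off the work surface, if the arm or the gripper's body presses on something with over 40 N, if the wrist force passes 120 N, or if a joint passes its speed limit or range.

## Working session

There is one attempt and no reset: what is moved stays moved. The work goes in short steps, Python scripts to look and compute and a tool call to move; the robot and the scene stay as the last step left them, time stands still between calls to the robot, and variables do not carry over. Pictures are saved under pics/ and viewed, at most 10 in all, crops included, and the job is handed in when it is done.

Besides the shell and the picture viewer there is one more tool, called after "Call:" as name([rows], argument=value, ...), one row to a line, values as JSON. arm_command: Moves the arm, as the interface text tells. Its arguments: {"type":"object","properties":{"plan":{"type":"array","items":{"type":"object","properties":{"tx":{"type":"number"},"ty":{"type":"number"},"tz":{"type":"number"},"turn":{"type":"number"}}}},"fingers":{"type":"number"},"grip_force":{"type":"number"}},"required":["plan"]}

```bash
mkdir -p pics; cat > h.py <<'E'
import numpy as np, cv2
from station import manip
def ray(c,px):
    K=np.array([[c['fx'],0,c['cx']],[0,c['fy'],c['cy']],[0,0,1.]])
    u=cv2.undistortPoints(np.array([[px]],float),K,np.array([c['k1'],0,0,0.]))[0,0]
    T=np.array(c['world_from_camera']);d=T[:3,:3]@np.array([u[0],-u[1],-1]);return T[:3,3],d
def onz(c,px,z):
    o,d=ray(c,px);return o+d*(z-o[2])/d[2]
def proj(c,p):
    T=np.linalg.inv(np.array(c['world_from_camera']));q=T[:3,:3]@np.array(p,float)+T[:3,3]
    x=np.array([q[0]/-q[2],-q[1]/-q[2]]);x=x*(1+c['k1']*(x@x));return [c['fx']*x[0]+c['cx'],c['fy']*x[1]+c['cy']]
E
python3 - <<'E'
from h import *
np.set_printoptions(precision=1,suppress=True)
Z=dict(dock1=0,dock2=0,dock1_tray_front=25,dock2_tray_front=25,dock1_lever_hinge=25,dock2_lever_hinge=25,dock1_lever_tip=25,dock2_lever_tip=25,drive1=12,screw_cup=0,stick=0,spudger=0,tweezers=0,spare_drive=0)
for n in ['scene','top']:
    c=manip.read_camera(n);cv2.imwrite(f'pics/{n}0.png',c['image'])
    print(n,c['k1'],np.array(c['world_from_camera'])[:3,3])
    for q,z in Z.items():
        for r in manip.pinpoint(c,q)[:2]: print(q,round(r['conf'],2),np.array(r['position']),onz(c,r['position'],z))
s=manip.observe();print(s['t'],s['eef_pos'],s['eef_rot'],s['finger_gap'])
E
```

```text
scene 0.0071525321230387255 [184.9 527.9 871.1]
dock1 0.85 [192.8 239.6] [588.5  90.3   0. ]
dock1 0.63 [226.4 195.4] [579.6 -79.9   0. ]
dock2 0.85 [192.8 239.6] [588.5  90.3   0. ]
dock2 0.63 [226.4 195.4] [579.6 -79.9   0. ]
dock1_tray_front 0.94 [258.3 213. ] [461.4 -44.5  25. ]
dock2_tray_front 0.58 [224.2 262.7] [472.2 127.9  25. ]
dock2_tray_front 0.25 [287.1 198.9] [ 410.  -122.2   25. ]
dock1_lever_hinge 0.76 [269.6 195.8] [ 458.5 -111.9   25. ]
dock2_lever_hinge 0.57 [233.8 236.7] [486.   50.7  25. ]
dock2_lever_hinge 0.42 [284.4 200.2] [ 415.  -114.8   25. ]
dock1_lever_tip 0.52 [227.9 198.4] [559.4 -54.7  25. ]
dock1_lever_tip 0.41 [288.6 201.5] [ 402.7 -115.5   25. ]
dock2_lever_tip 0.54 [254.9 250.8] [418.8  65.7  25. ]
drive1 0.53 [244.5 196. ] [526.7 -91.2  12. ]
screw_cup 0.71 [277.  150.1] [ 522.2 -311.7    0. ]
stick 0.73 [276.8 151.7] [ 519.9 -304.8    0. ]
stick 0.46 [302.9 205.5] [ 367.3 -138.1    0. ]
spudger 0.51 [235.7 234.1] [494.2  27.2   0. ]
spudger 0.43 [318.1 156.7] [ 394.2 -338.5    0. ]
tweezers 0.53 [255.9 166.4] [ 552.2 -219.3    0. ]
top -0.0153139
[... 581 characters left out ...]
87.1] [476.5  50.6  25. ]
dock1_lever_tip 0.54 [270.9 216.5] [ 409.5 -106.9   25. ]
dock1_lever_tip 0.18 [184.8 140. ] [582.9  83.5  25. ]
dock2_lever_tip 0.68 [193.7 216.1] [412.5  63.5  25. ]
drive1 0.55 [259.1 162.2] [532.1 -82.2  12. ]
drive1 0.4 [164.6 189.4] [473.5 131.7  12. ]
screw_cup 0.69 [356.1 168.6] [ 516.  -302.8    0. ]
screw_cup 0.27 [270.2 218.1] [ 406.1 -105.6    0. ]
stick 0.69 [281.8 236.5] [ 364.4 -131.2    0. ]
spudger 0.7 [367.7 222.3] [ 393.9 -325.2    0. ]
spudger 0.49 [261.4 162.9] [532.2 -87.3   0. ]
tweezers 0.48 [323.2 153.9] [ 550.9 -228.8    0. ]
spare_drive 0.97 [337.4 231.4] [ 374.3 -256.5    0. ]
1.5 [ 171.5 -548.9  205.4] [1.  0.2 0.  0. ] 93.97632760851813
```

```bash
python3 - <<'E'
import cv2
a=cv2.imread('pics/top0.png')[110:260,130:330];b=cv2.imread('pics/scene0.png')[140:300,150:340]
cv2.imwrite('pics/top_c.png',cv2.resize(a,None,fx=4,fy=4,interpolation=2));cv2.imwrite('pics/scene_c.png',cv2.resize(b,None,fx=3.7,fy=3.7,interpolation=2))
E
```

```text
(no output)
```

View pics/top_c.png

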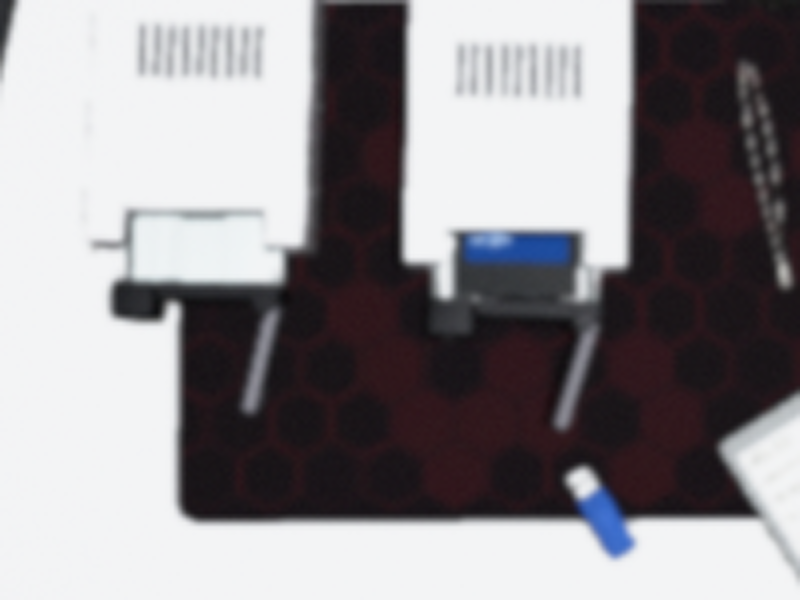

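View pics/scene_c.png

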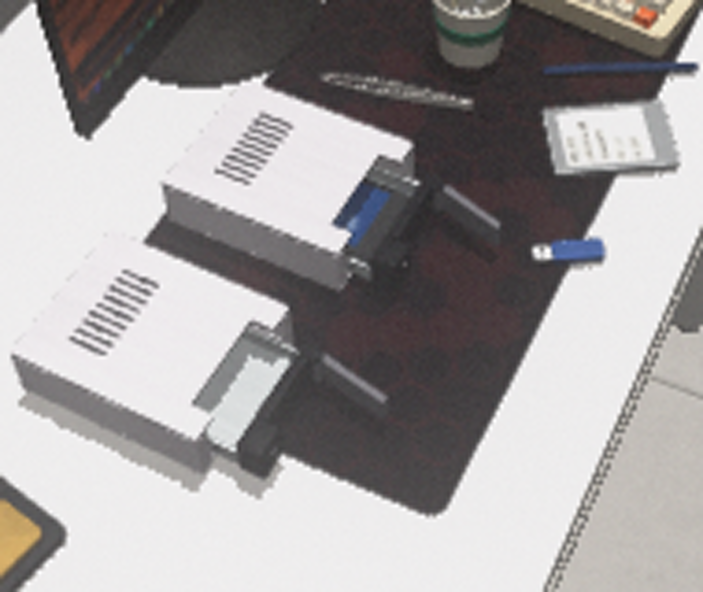

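The right dock is loaded: its drive's blue label is at crop (515,247), its block front at about (452,330), its lever hinge at about (592,322) and its tip at about (562,428). The left tray shows bare steel. The stick lies in front of the lever at about (600,510).

```bash
python3 - <<'E'
from h import *
from scipy.spatial.transform import Rotation as R
np.set_printoptions(precision=1,suppress=True)
c=manip.read_camera('top')
P=lambda u,v,z:onz(c,[130+u/4-.4,110+v/4-.4],z)
for n,a in dict(dFL=(403,263,50),dFR=(629,268,50),backL=(409,2,50),backR=(634,2,50),blkL=(431,333,41),blkR=(470,333,41),tipO=(569,430,37),tipI=(556,427,37),lev_base=(597,328,37),stick_end=(580,468,8)).items(): print(n,P(*a))
Rm=R.from_quat(manip.observe()['eef_rot']).as_matrix();np.set_printoptions(precision=4,suppress=True);print(Rm)
E
```

```text
dFL [499.  -20.3  50. ]
dFR [ 494.6 -142.    50. ]
backL [642.3 -24.6  50. ]
backR [ 640.2 -147.3   50. ]
blkL [461.6 -34.5  41. ]
blkR [461.3 -55.7  41. ]
tipO [ 408.1 -108.7   37. ]
tipI [ 409.8 -101.7   37. ]
lev_base [ 463.4 -124.8   37. ]
stick_end [ 387.  -115.1    8. ]
[[ 0.9545  0.2982  0.    ]
 [ 0.2982 -0.9545 -0.    ]
 [ 0.      0.     -1.    ]]
```

Call:
arm_command([
  {"tx": 39.4,"ty": -40.7,"tz": 8,"turn": 19.3},
  {"tx": 39.4,"ty": -40.7,"tz": 8,"turn": 19.3},
  {"tx": 39.4,"ty": -40.7,"tz": 8,"turn": 19.3},
  {"tx": 39.4,"ty": -40.7,"tz": 8,"turn": 19.3},
  {"tx": 39.4,"ty": -40.7,"tz": 8,"turn": 19.3},
  {"tx": 39.4,"ty": -40.7,"tz": 8,"turn": 19.3},
  {"tx": 39.4,"ty": -40.7,"tz": 8,"turn": 19.3},
  {"tx": 39.4,"ty": -40.7,"tz": 8,"turn": 19.3},
  {"tx": 39.4,"ty": -40.7,"tz": 8,"turn": 19.3},
  {"tx": 39.4,"ty": -40.7,"tz": 8,"turn": 19.3},
  {"tx": 39.4,"ty": -40.7,"tz": 8,"turn": 19.3},
  {"tx": 39.4,"ty": -40.7,"tz": 8,"turn": 19.3},
  {"tx": 39.4,"ty": -40.7,"tz": 8,"turn": 19.3},
  {"tx": 39.4,"ty": -40.7,"tz": 8,"turn": 19.3},
  {"tx": 39.4,"ty": -40.7,"tz": 8,"turn": 19.3},
  {"tx": 39.4,"ty": -40.7,"tz": 8,"turn": 19.3},
  {"tx": 39.4,"ty": -40.7,"tz": 8,"turn": 19.3},
  {"tx": 39.4,"ty": -40.7,"tz": 8,"turn": 19.3},
  {"tx": 39.4,"ty": -40.7,"tz": 8,"turn": 19.3},
  {"tx": 39.4,"ty": -40.7,"tz": 8,"turn": 19.3},
], fingers=0, grip_force=10)

```text
t: 3.22
eef_pos: [426.0, -44.1, 125.7]
eef_rot: [1.0, -0.018, 0.0, 0.0]
wrist_force: [-1.0, 0.2, -0.5]
finger_gap: 0.6
gripper_force: 0.0
```

```bash
python3 - <<'E'
from h import *
np.set_printoptions(precision=1,suppress=True)
c=manip.read_camera('wrist');cv2.imwrite('pics/w1.png',c['image'])
for q in ['dock1_tray_front','dock1_lever_hinge','dock1_lever_tip']:
    for r in manip.pinpoint(c,q)[:2]: print(q,round(r['conf'],2),np.array(r['position']),onz(c,r['position'],25))
print('expect',proj(c,[459,-44.4,25]),proj(c,[464,-118,25]),proj(c,[408,-108.7,25]),proj(c,manip.observe()['eef_pos']))
E
```

```text
dock1_tray_front 0.97 [258.5 159.7] [462.7 -42.6  25. ]
dock1_lever_hinge 0.73 [331.1 153.6] [ 466.3 -117.8   25. ]
dock1_lever_tip 0.95 [318.4 203.2] [ 412.6 -106.    25. ]
dock1_lever_tip 0.73 [160.9 146.7] [479.8  57.2  25. ]
expect [np.float64(260.3970772143501), np.float64(163.11529580176355)] [np.float64(331.2277969423123), np.float64(155.84214844356222)] [np.float64(320.754226953448), np.float64(207.09514604024798)] [np.float64(260.63952468907206), np.float64(233.47509422127985)]
```

View pics/w1.png

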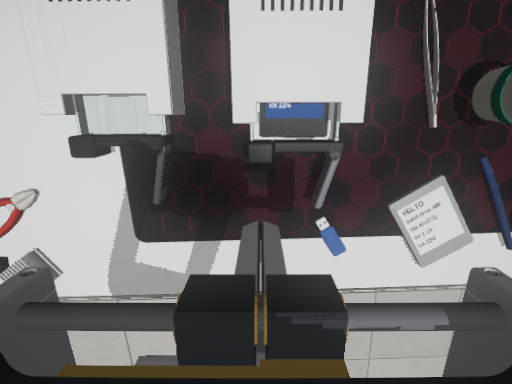

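Call:
arm_command([
  {"ty": -0.1,"tz": 3.5},
  {"ty": -0.1,"tz": 7},
  {"ty": -0.1,"tz": 10.4},
  {"ty": -0.1,"tz": 10.4},
  {"tx": 1,"ty": -0.1,"tz": 10.4},
  {"tx": 1.7,"ty": -0.1,"tz": 10.4},
  {"tx": 2.2,"ty": -0.1,"tz": 10.4},
  {"tx": 2.7,"ty": -0.1,"tz": 10.4},
  {"tx": 3.2,"ty": -0.1,"tz": 10.4},
  {"tx": 3.6,"ty": -0.1,"tz": 10.4},
  {"tx": 4.0,"ty": -0.1,"tz": 10.4},
  {"tx": 4.4,"ty": -0.1,"tz": 10.4},
  {"tx": 4.8,"ty": -0.1,"tz": 10.4},
  {"tx": 5.1,"ty": -0.1,"tz": 10.4},
  {"tx": 5.3,"ty": -0.1,"tz": 10.4},
  {"tx": 5.5,"ty": -0.1,"tz": 10.4},
  {"tx": 5.5,"ty": -0.1,"tz": 10.4},
])

```text
$.plan[0]: bad value
```

```bash
python3 - <<'E'
from h import *
np.set_printoptions(precision=1,suppress=True)
c=manip.read_camera('top');cv2.imwrite('pics/t2.png',cv2.resize(c['image'][130:250,200:330],None,fx=5,fy=5,interpolation=2))
for q in ['dock1_tray_front','dock1_lever_hinge','dock1_lever_tip']:
    for r in manip.pinpoint(c,q)[:2]: print(q,round(r['conf'],2),np.array(r['position']),onz(c,r['position'],25))
s=manip.observe();print(s['t'],s['eef_pos'],s['wrist_force'])
E
```

```text
3.6167 [426.2 -43.  125.5] [0.1 0.4 0.6]
```

View pics/t2.png

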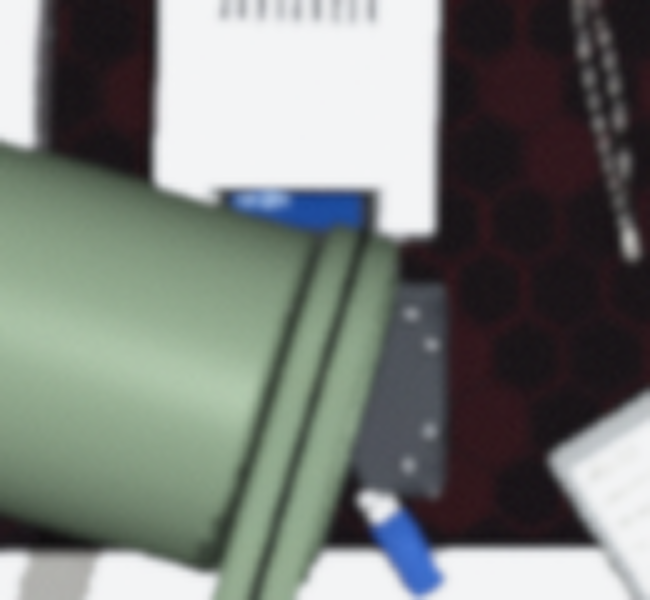

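The call was refused because every field must be given. The picture shows only the arm covering the tray in the top view, so I'll use the wrist camera from here.

Call:
arm_command([
  {"tx": 0,"ty": 0,"tz": 3.5,"turn": 0},
  {"tx": 0,"ty": 0,"tz": 7,"turn": 0},
  {"tx": 0,"ty": 0,"tz": 10.4,"turn": 0},
  {"tx": 0,"ty": 0,"tz": 10.4,"turn": 0},
  {"tx": 1,"ty": 0,"tz": 10.4,"turn": 0},
  {"tx": 1.7,"ty": 0,"tz": 10.4,"turn": 0},
  {"tx": 2.2,"ty": 0,"tz": 10.4,"turn": 0},
  {"tx": 2.7,"ty": 0,"tz": 10.4,"turn": 0},
  {"tx": 3.2,"ty": 0,"tz": 10.4,"turn": 0},
  {"tx": 3.6,"ty": 0,"tz": 10.4,"turn": 0},
  {"tx": 4.0,"ty": 0,"tz": 10.4,"turn": 0},
  {"tx": 4.4,"ty": 0,"tz": 10.4,"turn": 0},
  {"tx": 4.8,"ty": 0,"tz": 10.4,"turn": 0},
  {"tx": 5.1,"ty": 0,"tz": 10.4,"turn": 0},
  {"tx": 5.3,"ty": 0,"tz": 10.4,"turn": 0},
  {"tx": 5.5,"ty": 0,"tz": 10.4,"turn": 0},
  {"tx": 5.5,"ty": 0,"tz": 10.4,"turn": 0},
])

```text
t: 5.03
eef_pos: [481.7, -44.7, 21.4]
eef_rot: [1.0, -0.017, 0.0, -0.0]
wrist_force: [0.6, 0.1, 0.2]
finger_gap: 0.9
gripper_force: 0.1
```

```bash
cat > look.py <<'E'
from h import *
import sys
np.set_printoptions(precision=1,suppress=True)
c=manip.read_camera('wrist');cv2.imwrite(f'pics/{sys.argv[1]}.png',c['image'])
for q in ['dock1_tray_front','dock1_lever_hinge','dock1_lever_tip']:
    for r in manip.pinpoint(c,q)[:2]: print(q,round(r['conf'],2),np.array(r['position']),onz(c,r['position'],25))
s=manip.observe();print(s['t'],s['eef_pos'],s['wrist_force'])
E
python3 look.py w3
```

```text
dock1_tray_front 0.66 [261.  223.9] [490.8 -44.7  25. ]
dock1_tray_front 0.51 [118.3 246. ] [476.9  58.7  25. ]
dock1_lever_hinge 0.71 [367.8 211.3] [ 497.7 -118.7   25. ]
dock1_lever_tip 0.64 [348.1 285.5] [ 438.4 -108.7   25. ]
5.2333 [481.5 -44.8  21.5] [ 1.   0.3 -0.1]
```

View pics/w3.png

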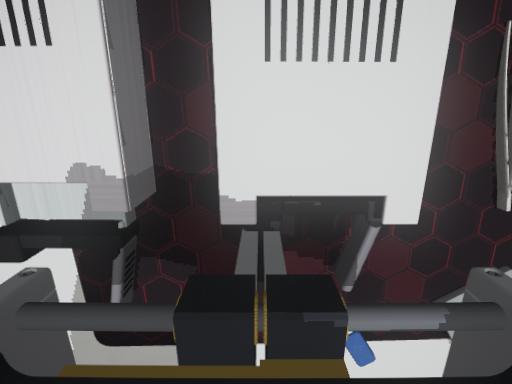

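The tray went in with the lever still out (hinge (376,222), tip (348,288)), and the block front is about 8 mm from home. I'll push on gently.

Call:
arm_command([
  {"tx": 0.2,"ty": 0,"tz": 0,"turn": 0},
  {"tx": 0.4,"ty": 0,"tz": 0,"turn": 0},
  {"tx": 0.5,"ty": 0,"tz": 0,"turn": 0},
  {"tx": 0.5,"ty": 0,"tz": 0,"turn": 0},
])

```text
t: 5.57
eef_pos: [485.0, -44.8, 21.2]
eef_rot: [1.0, -0.017, -0.001, -0.0]
wrist_force: [-4.6, -0.8, 3.3]
finger_gap: -0.0
gripper_force: 2.3
```

Call:
arm_command([
  {"tx": 0.1,"ty": 0,"tz": 0,"turn": 0},
  {"tx": 0.2,"ty": 0,"tz": 0,"turn": 0},
  {"tx": 0.3,"ty": 0,"tz": 0,"turn": 0},
  {"tx": 0.3,"ty": 0,"tz": 0,"turn": 0},
  {"tx": 0.3,"ty": 0,"tz": 0,"turn": 0},
])

```text
t: 5.98
eef_pos: [485.7, -44.6, 20.7]
eef_rot: [1.0, -0.017, -0.004, -0.0]
wrist_force: [-8.8, -0.5, 6.2]
finger_gap: 0.5
gripper_force: 4.5
```

Call:
arm_command([
  {"tx": 0.2,"ty": 0,"tz": 0,"turn": 0},
  {"tx": 0.4,"ty": 0,"tz": 0,"turn": 0},
  {"tx": 0.6,"ty": 0,"tz": 0,"turn": 0},
  {"tx": 0.6,"ty": 0,"tz": 0,"turn": 0},
  {"tx": 0.6,"ty": 0,"tz": 0,"turn": 0},
])

```text
t: 6.4
eef_pos: [490.8, -44.7, 20.5]
eef_rot: [1.0, -0.017, -0.005, -0.0]
wrist_force: [-10.8, -1.6, 6.8]
finger_gap: 0.5
gripper_force: 5.3
```

```bash
python3 look.py w4
```

```text
dock1_tray_front 0.95 [259.5 222.9] [501.3 -43.7  25. ]
dock1_tray_front 0.31 [368. 214.] [ 505.4 -118.5   25. ]
dock1_lever_hinge 0.98 [369.7 211.1] [ 507.5 -119.5   25. ]
dock1_lever_hinge 0.68 [352.8 344. ] [ 391.6 -116.1   25. ]
dock1_lever_tip 0.81 [344.7 283.9] [ 449.5 -105.9   25. ]
6.6 [490.8 -44.8  20.5] [-10.2  -0.1   6.6]
```

Call:
arm_command([
  {"tx": 0.15,"ty": 0,"tz": 0,"turn": 0},
  {"tx": 0.3,"ty": 0,"tz": 0,"turn": 0},
  {"tx": 0.3,"ty": 0,"tz": 0,"turn": 0},
])

```text
t: 6.85
eef_pos: [490.7, -44.6, 20.0]
eef_rot: [1.0, -0.016, -0.008, -0.001]
wrist_force: [-16.2, -1.5, 12.7]
finger_gap: 0.6
gripper_force: 8.6
```

Home: the force rose with no further travel. Now I'll back off, lift over the lever, and come down on its outer (right) side.

Call:
arm_command([
  {"tx": -1.2,"ty": 0,"tz": 0,"turn": 0},
  {"tx": -2.8,"ty": 0,"tz": 0,"turn": 0},
  {"tx": -2.8,"ty": 0,"tz": -3,"turn": 0},
  {"tx": -2.8,"ty": 0,"tz": -6,"turn": 0},
  {"tx": -3.5,"ty": 3,"tz": -6,"turn": 0},
  {"tx": -4.2,"ty": 6.5,"tz": -6,"turn": 0},
  {"tx": -4.8,"ty": 9.6,"tz": -6,"turn": 0},
  {"tx": -4.8,"ty": 9.6,"tz": -6,"turn": 0},
])

```text
t: 7.52
eef_pos: [448.0, -144.6, 82.6]
eef_rot: [1.0, -0.019, 0.002, 0.002]
wrist_force: [0.9, -0.1, 0.8]
finger_gap: 0.5
gripper_force: 0.0
```

```bash
python3 look.py w5
```

```text
dock1_tray_front 0.62 [142.2 151. ] [503.8 -42.9  25. ]
dock1_lever_hinge 0.66 [231.7 147.2] [ 504.  -121.2   25. ]
dock1_lever_tip 0.67 [221.  207.9] [ 448.6 -107.5   25. ]
7.7167 [ 447.3 -139.1   81.4] [-0.1  0.2  0.2]
```

View pics/w5.png

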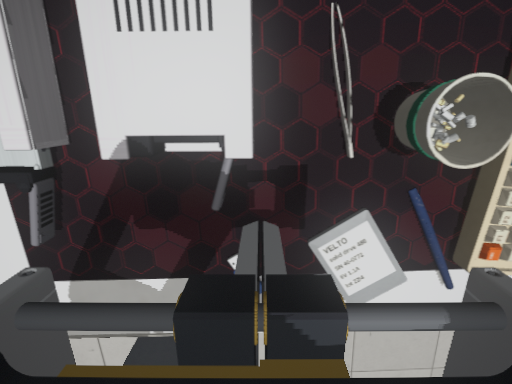

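Tray front flush, and the lever is still out: hinge (230,157), tip (218,207). The fingers are clear to its right, so I'll descend and sweep it shut along its arc.

Call:
arm_command([
  {"tx": 0,"ty": 0,"tz": 3,"turn": 0},
  {"tx": 0,"ty": 0,"tz": 5.9,"turn": 0},
  {"tx": 0,"ty": 0,"tz": 5.9,"turn": 0},
  {"tx": 0,"ty": -0.8,"tz": 5.9,"turn": 0},
  {"tx": 0,"ty": -1.5,"tz": 5.9,"turn": 0},
  {"tx": 0.1,"ty": -2.0,"tz": 5.9,"turn": 0},
  {"tx": 0.2,"ty": -2.5,"tz": 5.9,"turn": 0},
  {"tx": 0.4,"ty": -2.9,"tz": 5.9,"turn": 0},
  {"tx": 0.6,"ty": -3.4,"tz": 5.9,"turn": 0},
  {"tx": 0.9,"ty": -3.75,"tz": 5.9,"turn": 0},
  {"tx": 1.2,"ty": -4.1,"tz": 5.9,"turn": 0},
  {"tx": 1.55,"ty": -4.5,"tz": 5.9,"turn": 0},
  {"tx": 1.9,"ty": -4.8,"tz": 5.9,"turn": 0},
  {"tx": 1.9,"ty": -4.8,"tz": 5.9,"turn": 0},
])

```text
t: 8.88
eef_pos: [468.4, -91.8, 22.5]
eef_rot: [1.0, -0.017, 0.0, -0.0]
wrist_force: [-0.2, 0.3, 0.0]
finger_gap: 0.4
gripper_force: 0.1
```

```bash
python3 look.py w6
```

```text
dock1_tray_front 0.93 [191.8 191.7] [502.2 -45.5  25. ]
dock1_lever_tip 0.9 [229.3 228.4] [474.4 -69.2  25. ]
dock1_lever_tip 0.18 [190.8 193.2] [501.2 -44.7  25. ]
9.0833 [467.6 -92.2  22.3] [-0.4  0.5 -0.4]
```

View pics/w6.png

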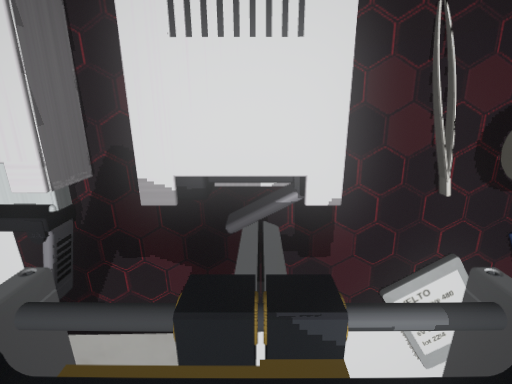

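The lever has followed to about 0.5 rad (tip (229,228), hinge (297,197)). I'll continue shutting it.

Call:
arm_command([
  {"tx": 0.4,"ty": -0.3,"tz": 0,"turn": 0},
  {"tx": 0.8,"ty": -0.5,"tz": 0,"turn": 0},
  {"tx": 1.2,"ty": -0.7,"tz": 0,"turn": 0},
  {"tx": 1.5,"ty": -0.8,"tz": 0,"turn": 0},
  {"tx": 1.8,"ty": -0.9,"tz": 0,"turn": 0},
  {"tx": 2.1,"ty": -0.95,"tz": 0,"turn": 0},
  {"tx": 2.3,"ty": -0.95,"tz": 0,"turn": 0},
  {"tx": 2.5,"ty": -0.95,"tz": 0,"turn": 0},
  {"tx": 2.5,"ty": -0.95,"tz": 0,"turn": 0},
])

```text
t: 9.83
eef_pos: [490.4, -83.1, 22.0]
eef_rot: [1.0, -0.017, -0.003, -0.001]
wrist_force: [-6.6, 0.6, 4.6]
finger_gap: 0.3
gripper_force: 3.4
```

Call:
arm_command([
  {"tx": 0.2,"ty": 0,"tz": 0,"turn": 0},
  {"tx": 0.4,"ty": 0,"tz": 0,"turn": 0},
  {"tx": 0.4,"ty": 0,"tz": 0,"turn": 0},
])

```text
t: 10.08
eef_pos: [490.6, -82.9, 21.5]
eef_rot: [1.0, -0.017, -0.007, -0.001]
wrist_force: [-15.4, -1.2, 11.6]
finger_gap: 0.4
gripper_force: 7.4
```

Call:
arm_command([
  {"tx": -1.5,"ty": 0,"tz": 0,"turn": 0},
  {"tx": -4,"ty": 0,"tz": 0,"turn": 0},
  {"tx": -4.5,"ty": 0,"tz": -4,"turn": 0},
  {"tx": -4.5,"ty": 0,"tz": -8,"turn": 0},
  {"tx": -4.5,"ty": 0,"tz": -10,"turn": 0},
  {"tx": -4.5,"ty": 0,"tz": -10,"turn": 0},
])

```text
t: 10.58
eef_pos: [457.1, -83.9, 128.6]
eef_rot: [1.0, -0.017, 0.007, 0.002]
wrist_force: [0.8, -0.4, 0.4]
finger_gap: 0.1
gripper_force: 0.0
```

```bash
python3 look.py w7; python3 - <<'E'
import cv2
a=cv2.imread('pics/w7.png')[60:260,100:366];cv2.imwrite('pics/w7c.png',cv2.resize(a,None,fx=3,fy=3,interpolation=2))
E
```

```text
dock1_tray_front 0.58 [219.6 151.7] [504.3 -42.5  25. ]
dock1_lever_hinge 0.74 [289.8 146.8] [ 506.8 -115.7   25. ]
dock1_lever_tip 0.67 [238.  155.6] [499.5 -61.4  25. ]
10.7833 [451.1 -81.8 121.3] [ 0.3  0.8 -0.2]
```

View pics/w7c.png

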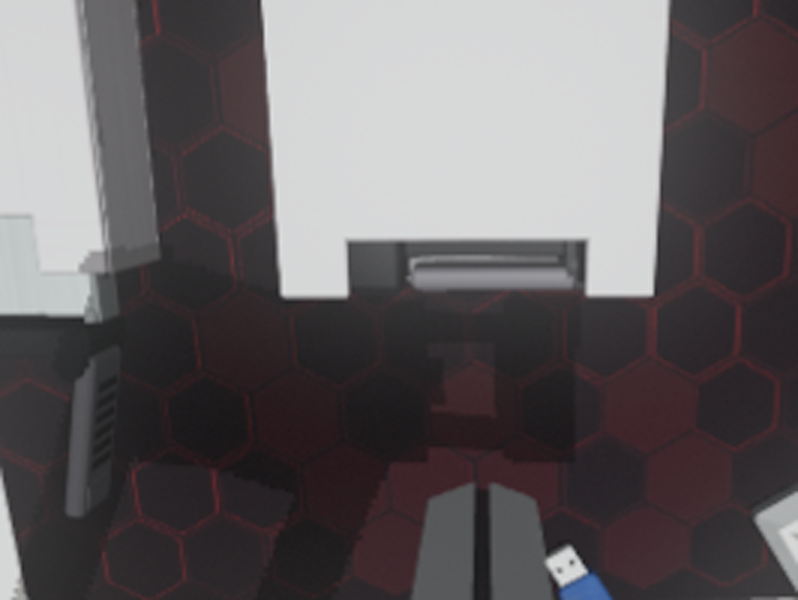

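The lever (crop (410–580,275)) lies flush across the front, level with the block. The tray is home in the dock's mouth, and the other dock's lever is still out. The arm is clear, so I'll hand in.

```bash
python3 -c "
from station import manip
print(manip.finish_job())"
```

```text
the job is handed in; nothing more can be done
None
```

I pushed dock1's loaded tray (the right-hand dock) home by its block with the lever out, then swung the lever shut flush. I left the empty tray and the loose things alone, and handed the job in about 11 s into the 48 s limit.

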